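# Bottom a stem thermometer in a pot's thermowell

## Robot

A 6-joint arm with a two-finger parallel gripper is mounted at the origin on a cart in front of the work surface, level with it; the furniture and walls round the work are solid. World frame = base frame: x ahead of the robot, y to its left, z up, the work surface at z = 0. Lengths are in m, angles in rad, forces in N, time in s.
With the tool pointing down it reaches from about 0.3 to 0.775 m from the base axis. Payload 14.6 kg.
Tool frame: the origin (TCP) lies between the finger pads; the fingertips stand 14 mm ahead of it and the grasp point (between the pads) lies 5 mm behind it; z points along the fingers, y is the line along which they close (so a half turn about z gives the same grasp; the last joint's range is limited). The gripper opens to 94 mm and grips with 3 to 60 N. Pads are 16 mm wide; open, the fingers measure 119 mm over their backs; the gripper's body (75 mm by 177 mm) begins 78 mm behind the grasp point.
Start: joints at [-1.351, 0.3, 1.521, -0, 1.321, -0.067], TCP at [0.156, -0.528, 0.219] pointing down, gripper open.
Joint ranges: [-3.03, 3.03], [-0.79, 2.21], [0.23, 2.52], [-1.04, 4.18], [0, 3.07], [-2.55, 2.55]. Speed limits (rad/s): [2.22, 2.22, 2.57, 3.14, 3.14, 3.14].

## Interface

Orientations are given as [roll, pitch, yaw] about the fixed x, y, z axes, in that order (R = Rz(yaw) Ry(pitch) Rx(roll)).
In Python, from station import ctrl gives the robot as it stands. The module is installed in compiled form; this text tells all that it offers.
- The arm moves only by the tool move_arm, never from a script. Its argument "targets" is a list of rows, each a list of 7 numbers: the opening, from -1 (shut) to 1 (fully open), then the shift along the tool's x, y, z in units of 50 mm (1.0 is 50 mm), then the turn, a rotation vector about the tool's x, y, z in rad. A call has 1 to 12 rows; each row is the pose to reach, as a shift and turn from the pose commanded when the call began, along the tool's axes at that moment; what a row does not reach only later rows make up. A row lasts 1/10 s, in which the tool goes at most 50 mm and 8.59 degrees, less where a joint would pass 70% of its speed; a pose out of reach is approached as far as the arm can. A call with a gripper value outside its range is refused whole. The fingers move at their own pace and stop on an object; "grip_force" is the grip in N (left out, the last holds). Time passes only in rows, so rows that repeat a pose let the fingers close. It gives the time, the measured TCP pose, the force, the opening and the grip force at its end, in the units of the state.
- ctrl.get_obs(): the state, without advancing time (a new reading comes with each control period).
- ctrl.camera(name): name is "scene" or "top" or "wrist"; returns (picture, depth): 400x640x3 uint8, red, green, blue; 400x640 float32, m along the optical axis (not along the pixel's ray), 0 where there is no reading.
- ctrl.camera_params(name): a dict with "intrinsics" (3x3 intrinsics, pixels), "k1" (the pictures are not rectified: a ray, as slopes to the right and down, at radius r is drawn at 1 + k1 r^2 times it, then the intrinsics apply), "rvec" (rotation vector, rad) and "tvec" (3), from world to camera coordinates, as OpenCV has them; the wrist camera has in their place "T_tool_cam" (4x4, takes a point from camera to tool coordinates, whose origin is the TCP and whose axes are the flange's). Camera axes: x right, y down, z forward; pixel columns grow to the right and rows downward; lengths in m; the calibration is good to about 2 mm. A picture is of the moment at which its call begins: read the wrist's pose just before it. camera_params takes no time and is no camera call.
- ctrl.hand_in(): hands the job in; it is judged then, once.
Trained networks look in the newest picture that a camera, given by its name, has taken for a name from the list of things; names that differ only in an ending like _2 or _b are one class to them, and where a whole thing is asked for, a point or a joint stands for the part that bears it (a point fixed in the world has none). Each returns a list of dicts, best first, with "score" (0 to 1); they miss things now and then, are a little off and sometimes report something else, mostly with a low value. They report only what shows in the picture. A call takes as long as a camera call.
- ctrl.cut_out(camera, target): "region" (400x640 bool, what is visible of it) and "point" ([column, row] in pixels, amid what is visible of it).
- ctrl.tip_of(camera, target): "point" ([column, row] in pixels: a listed point, or the origin of a listed thing).
The state is a dict: "time_s": time; "qpos": joint angles; "joint_vel": joint speeds; "tau": joint torques, N m; "ee_pos": TCP position; "eef_rot": TCP orientation; "force": force on the tool from outside, world axes, zero at the start; "moment": the same for the moment, N m; "grip_width": finger opening in m; "grip_force": force on a finger pad.
Only numpy, scipy, OpenCV 4.12 (cv2) and the standard library are available. Lean on these libraries where they do the work, as an engineer would, in place of code of your own. Each camera call takes 0.05 s, during which the arm holds its last target. There are 200 camera calls.

## Task

Take the stem thermometer out of its wooden stand and fit it in the covered milk pot: lower it into the hole in the lid's knob until the rubber stopper sits down on the knob, then go on pushing the stem through the stopper until you feel its sprung tip pressed on the bottom of the well, and let go, so that it stands upright with the stopper marking the depth. How deep the well has been set cannot be seen, so press gently (never more than 20 N on the tip), do not drop the thermometer, and leave the mugs and jars where they are.

Things in the scene. Friction and masses are not known exactly. Their poses are not given: they have to be found in the camera images.
- thermometer: Straight steel stem thermometer, 169 mm long over all and about 230 g with its moving parts, standing upright in the wooden stand. Its z axis points along the stem towards the dial. Origin on the axis at the lower end of the stem. The stem is 8 mm thick from z = 0 to 106 mm; above it is the round ribbed steel barrel to grip, 26 mm thick, from z = 106 to 164 mm, with the dial on its flat top. Round, so its yaw does not matter. It carries the rubber stopper and the sprung tip.
- stem_end (a point): The origin of the thermometer: lower end of the stem, on its axis. The sprung tip stands 5 mm farther down when free.
- probe_tip: The sprung tip in the end of the stem: steel pin 5.6 mm thick, standing 5 mm out of the stem when free and 2 mm when pushed fully in (3 mm travel). Its spring gives 0.6 N at first contact and 1.5 N when fully in; beyond that it is solid. Origin on the axis, 5 mm above its lowest point; coincides with stem_end when free.
- stopper (a joint): How far the black rubber stopper has been slid up the stem, in m: 0 at the start, 0.059 at most, where it meets the barrel. It does not slide by the thermometer's own weight: it drags on the stem with about 3 to 4 N and stays where it is left.
- stopper_seat (a point): Centre of the underside of the stopper's flange, on the stem's axis; at the start 35 mm above stem_end. The flange is 26 mm across and 5 mm thick with a 7 mm neck above it; below it a tapered plug, 13 mm narrowing to 9.6 mm across, reaches 8 mm down. Seated on the knob, this point coincides with well_mouth.
- pot: Covered steel milk pot on a cork trivet, fixed, 170 mm across and 125 mm high over the knob, two loop handles at its sides along its own y (224 mm over the handles). Origin under its centre on the worktop, z up.
- well_mouth (a point): Centre of the hole in the flat top of the lid's black knob, 124.5 mm above the worktop on the pot's axis. The knob is 44 mm across, the hole 15 mm, round and upright: the mouth of a closed tube (thermowell). Its bottom lies between 50 and 92 mm below this point, differently each time and not known beforehand.
- stand: Round turned wooden stand, fixed, 74 mm across and 62 mm high, with an upright hole 17 mm wide in which the thermometer stands, the stopper's flange resting on the top. Origin under its centre.
- mug_cream: Cream mug, 50 mm high, bystander. Origin at its foot.
- mug_blue: Blue mug, 55 mm high, bystander. Origin at its foot.
- honey_jar: Jar with a dark lid, 85 mm high, bystander. Origin at its foot.
- jam_jar: Jar with a dark lid, 88 mm high, bystander. Origin at its foot.

How it is judged:
On the way, in this order (a step that is already met when the one before it is completed fails the run):
1. the thermometer is lifted clear of the stand (height (world z) of stem_end above 0.085 m), for 0.1 s.
2. the stopper sits on the knob with the stem in the well (distance between stopper_seat and well_mouth below 0.004 m), for 0.1 s.
3. the sprung tip presses on the bottom of the well while the stopper stays seated (contact force between probe_tip and pot above 0.3 N and distance between stopper_seat and well_mouth below 0.004 m), for 0.2 s.
At the end, for the whole second after the job is handed in: The thermometer stands at rest and upright (within 4 degrees) in the pot's well, its stopper seated on the knob (stopper_seat within 4 mm of well_mouth) and its sprung tip pressed on the bottom of the well (more than 0.3 N) (all of step 3 and angle between thermometer's own z axis and vertical below 0.07 rad and linear speed of thermometer below 0.02 m/s); the robot touches nothing.
It fails at once if the sprung tip is pressed on the pot or its well with more than 20 N (contact force between probe_tip and pot above 20 N).
It fails at once if the thermometer is dropped: it moves faster than 0.35 m/s while not held (linear speed of thermometer above 0.35 m/s and contact force between thermometer and the fingers below 0.1 N).
It fails at once if a mug or jar is pushed more than 15 mm (distance of any of mug_cream, mug_blue, honey_jar, jam_jar from where it was at the start of the episode above 0.015 m).
It also fails if it takes over 51 s, if anything falls off the work surface, if the arm or the gripper's body presses on something with over 40 N, if the wrist force passes 120 N, or if a joint passes its speed limit or range.

## Working session

There is one attempt and no reset: what is moved stays moved. The work goes in short steps, Python scripts to look and compute and a tool call to move; the robot and the scene stay as the last step left them, time stands still between calls to the robot, and variables do not carry over. Pictures are saved under pics/ and viewed, at most 10 in all, crops included, and the job is handed in when it is done.

Besides the shell and the picture viewer there is one more tool, called after "Emit:" as a command line: name --pt "numbers of a row" for each row, then --argument value for the rest. move_arm: Moves the arm, as the interface text tells. Its arguments: {"type":"object","properties":{"targets":{"type":"array"},"grip_force":{"type":"number"}},"required":["targets"]}

```bash
mkdir -p pics; cat > h.py <<'E'
import numpy as np, cv2
from scipy.spatial.transform import Rotation as R
from station import ctrl
def pose(o=None):
    o=o or ctrl.get_obs(); T=np.eye(4); T[:3,:3]=R.from_euler('xyz',o['eef_rot']).as_matrix(); T[:3,3]=o['ee_pos']; return T
def wc(name,T=None):
    p=ctrl.camera_params(name)
    if 'T_tool_cam' in p: return p,(pose() if T is None else T)@np.array(p['T_tool_cam'])
    M=np.eye(4); M[:3,:3]=cv2.Rodrigues(np.array(p['rvec'],float))[0]; M[:3,3]=np.ravel(p['tvec']); return p,np.linalg.inv(M)
def rays(name,px,T=None):
    p,W=wc(name,T); K=np.array(p['intrinsics'],float); px=np.atleast_2d(np.array(px,float))
    # drawn = (1+k1 r^2)*ray
    u=cv2.undistortPointsIter(px[:,None],K,np.array([p['k1'],0,0,0,0.]),None,None,(3,100,1e-10))[:,0]
    d=np.c_[u,np.ones(len(u))]; return W[:3,3],d@W[:3,:3].T
def atz(name,px,z,T=None):
    o,d=rays(name,px,T); return o+d*((z-o[2])/d[:,2])[:,None]
def cloud(name,reg,dep,T=None):
    v,u=np.nonzero(reg&(dep>0)); o,d=rays(name,np.c_[u,v],T); return o+d*dep[v,u][:,None]
E
python3 - <<'E'
from h import *
o=ctrl.get_obs(); print({k:np.round(v,3) for k,v in o.items()})
ims=[]
for c in('scene','top'):
    im,d=ctrl.camera(c); ims.append(im)
    print(c,wc(c)[1][:3,3].round(3))
    for t in('thermometer','stopper','pot','stand','mug_cream','mug_blue','honey_jar','jam_jar'):
        for r in ctrl.cut_out(c,t)[:1]:
            P=cloud(c,r['region'],d)
            print(c,t,round(r['score'],2),np.round(r['point']),r['region'].sum(), np.percentile(P,[2,50,98],axis=0).round(3).tolist() if len(P) else '')
    for t,z in(('well_mouth',.1245),('stopper_seat',.062),('pot',0),('stand',0)):
        for r in ctrl.tip_of(c,t)[:2]: print(c,'tip',t,round(r['score'],2),np.round(r['point'],1),atz(c,r['point'],z).round(4))
cv2.imwrite('pics/a.png',cv2.resize(np.vstack(ims),(480,600))[:,:,::-1])
cv2.imwrite('pics/top.png',ims[1][:,:,::-1]);cv2.imwrite('pics/scene.png',ims[0][:,:,::-1])
E
```

```text
{'time_s': np.float64(0.0), 'qpos': array([-1.351,  0.3  ,  1.522,  0.   ,  1.321, -0.067]), 'joint_vel': array([-0.001, -0.   , -0.   , -0.   , -0.001, -0.   ]), 'tau': array([-2.0000e-03, -5.3181e+01, -3.5274e+01,  7.1000e-02,  2.4000e-02,
       -0.0000e+00]), 'ee_pos': array([ 0.156, -0.527,  0.219]), 'eef_rot': array([-3.14 , -0.   ,  0.287]), 'force': array([-0.055,  0.367, -0.165]), 'moment': array([ 0.022,  0.025, -0.009]), 'grip_force': np.float64(0.0), 'grip_width': np.float64(0.094)}
scene [-0.264  0.756  0.76 ]
scene thermometer 0.74 [285. 223.] 273 [[0.451, 0.11, 0.062], [0.459, 0.124, 0.157], [0.472, 0.133, 0.188]]
scene pot 0.9 [355. 200.] 2348 [[0.436, -0.307, -0.002], [0.494, -0.181, 0.081], [0.593, -0.133, 0.119]]
scene stand 0.63 [292. 265.] 782 [[0.43, 0.077, -0.005], [0.446, 0.135, 0.038], [0.493, 0.154, 0.06]]
scene mug_cream 0.9 [192. 259.] 536 [[0.618, 0.251, -0.003], [0.644, 0.282, 0.031], [0.685, 0.322, 0.046]]
scene mug_blue 0.68 [217. 245.] 539 [[0.622, 0.185, -0.006], [0.651, 0.216, 0.034], [0.745, 0.24, 0.05]]
scene tip well_mouth 0.6 [360.2 179.8] [[ 0.
[... 642 characters left out ...]
, [0.497, 0.139, 0.067]]
top mug_blue 0.64 [229. 174.] 287 [[0.626, 0.18, -0.001], [0.66, 0.215, 0.025], [0.694, 0.236, 0.057]]
top honey_jar 0.57 [426. 235.] 237 [[0.402, -0.467, 0.017], [0.424, -0.44, 0.083], [0.444, -0.423, 0.092]]
top jam_jar 0.8 [424. 208.] 396 [[0.491, -0.471, 0.013], [0.52, -0.437, 0.084], [0.552, -0.411, 0.093]]
top tip well_mouth 0.74 [368.8 209.9] [[ 0.5138 -0.2476  0.1245]]
top tip stopper_seat 0.51 [258.1 227.6] [[0.4681 0.1152 0.062 ]]
top tip pot 0.63 [364.9 215.5] [[ 0.5057 -0.2473  0.    ]]
top tip pot 0.62 [259.2 229. ] [[0.4666 0.1196 0.    ]]
top tip stand 0.63 [267.8 233.8] [[0.4495 0.09   0.    ]]
top tip stand 0.42 [213.9 179.2] [[0.6439 0.2766 0.    ]]
```

View pics/top.png

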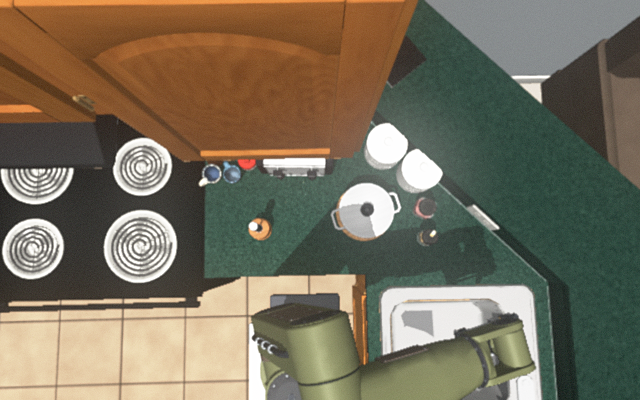

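View pics/scene.png

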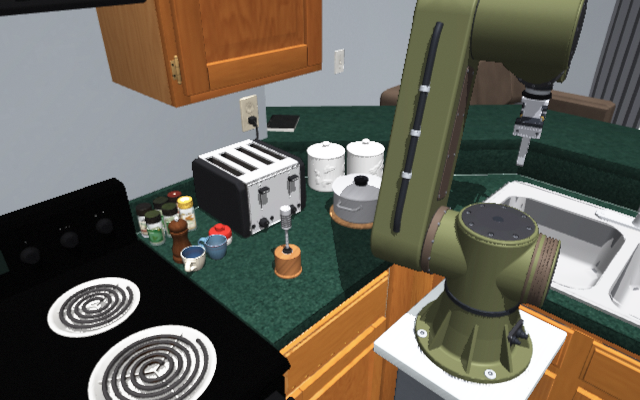

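The top view shows the thermometer's dial at about (253,226), the stand at (260,231), the pot knob at (367,210) and the jars at (426,208) and (428,236). The scene view shows the thermometer upright at (287,225) and the pot beyond it. I'll move over the pot first to look at it from near.

Emit:
move_arm --pt "1 0.6 -0.3 -0.6 0 0 0" --pt "1 1.4 -0.7 -1.2 0 0 0" --pt "1 2.2 -1.05 -1.8 0 0 0" --pt "1 3.0 -1.4 -2.4 0 0 0" --pt "1 3.9 -1.85 -2.8 0 0 0" --pt "1 4.8 -2.3 -2.8 0 0 0" --pt "1 5.7 -2.7 -2.8 0 0 0" --pt "1 6.6 -3.15 -2.8 0 0 0" --pt "1 7.3 -3.5 -2.8 0 0 0" --pt "1 7.8 -3.75 -2.8 0 0 0" --pt "1 7.8 -3.75 -2.8 0 0 0" --pt "1 7.8 -3.75 -2.8 0 0 0"

```text
time_s: 2.5
ee_pos: [0.4767, -0.2372, 0.3593]
eef_rot: [-3.141, 0.0, 0.288]
force: [-0.0, -0.7, 0.2]
grip_width: 0.0939
grip_force: 0.0
```

```bash
cat > look.py <<'E'
import sys
from h import *
tag,pts=sys.argv[1],sys.argv[2:]
o=ctrl.get_obs(); T=pose(o); im,d=ctrl.camera('wrist'); print(o['time_s'],T[:3,3].round(4),np.round(o['eef_rot'],4),'force',np.round(o['force'],2),o['grip_width'])
print(np.array(ctrl.camera_params('wrist')['T_tool_cam']).round(3).tolist())
for a in pts:
    t,z=a.split('=')
    for r in ctrl.tip_of('wrist',t)[:2]: print('tip',t,round(r['score'],2),np.round(r['point'],1),atz('wrist',r['point'],float(z),T).round(4))
    for r in ctrl.cut_out('wrist',t)[:1]:
        P=cloud('wrist',r['region'],d,T); top=P[P[:,2]>np.percentile(P[:,2],99)-.006] if len(P) else P
        print('cut',t,round(r['score'],2),np.round(r['point'],1),r['region'].sum(),np.percentile(P,[2,50,98],axis=0).round(3).tolist() if len(P) else '', 'top mid',((top.min(0)+top.max(0))/2).round(4) if len(P) else '')
cv2.imwrite(f'pics/{tag}.png',im[:,:,::-1])
E
python3 look.py w1 well_mouth=.1245 pot=0
```

```text
2.5 [ 0.4767 -0.2372  0.3593] [-3.1415e+00  4.0000e-04  2.8800e-01] force [-0.03 -0.68  0.24] 0.09385789420225264
[[-0.0, -0.973, -0.231, 0.066], [1.0, -0.0, -0.0, 0.001], [0.0, -0.231, 0.973, -0.165], [0.0, 0.0, 0.0, 1.0]]
tip well_mouth 0.96 [327.  156.3] [[ 0.515  -0.2422  0.1245]]
cut well_mouth 0.83 [325.6 151.9] 11191 [[0.437, -0.327, 0.075], [0.519, -0.237, 0.101], [0.596, -0.14, 0.125]] top mid [ 0.5153 -0.2397  0.1237]
tip pot 0.78 [323.2 151.2] [[ 0.5142 -0.2396  0.    ]]
cut pot 0.57 [323.4 151.7] 11111 [[0.437, -0.333, 0.076], [0.52, -0.239, 0.101], [0.596, -0.151, 0.125]] top mid [ 0.5153 -0.2397  0.1237]
```

Emit:
move_arm --pt "1 0.1 -0.8 0 0 0 0" --pt "1 0.3 -1.7 0 0 0 0" --pt "1 0.45 -2.6 0 0 0 0" --pt "1 0.6 -3.5 0 0 0 0" --pt "1 0.75 -4.4 0 0 0 0" --pt "1 0.9 -5.3 0 0 0 0" --pt "1 1.05 -6.2 0 0 0 0" --pt "1 1.15 -6.85 0 0 0 0" --pt "1 1.15 -6.85 0 0 0 0" --pt "1 1.15 -6.85 0 0 0 0"

```text
time_s: 3.75
ee_pos: [0.4348, 0.1072, 0.3596]
eef_rot: [3.141, -0.0, 0.287]
force: [0.4, -0.5, 0.3]
grip_width: 0.0939
grip_force: 0.0
```

```bash
python3 look.py w2 thermometer=.191 stand=0 stopper_seat=.062
```

```text
3.75 [0.4348 0.1072 0.3596] [ 3.1413e+00 -2.0000e-04  2.8750e-01] force [ 0.4  -0.49  0.34] 0.09390963323273108
[[-0.0, -0.973, -0.231, 0.066], [1.0, -0.0, -0.0, 0.001], [0.0, -0.231, 0.973, -0.165], [0.0, 0.0, 0.0, 1.0]]
tip thermometer 0.98 [313.7 155.9] [[0.4733 0.1214 0.191 ]]
tip thermometer 0.27 [562.5 250.5] [[ 0.4493 -0.2392  0.191 ]]
cut thermometer 0.82 [317.2 161. ] 346 [[0.457, 0.106, 0.135], [0.469, 0.117, 0.191], [0.479, 0.127, 0.193]] top mid [0.4672 0.1166 0.1909]
tip stand 0.74 [314.1 149.1] [[0.4715 0.1221 0.    ]]
cut stand 0.7 [310.  147.1] 876 [[0.437, 0.086, 0.006], [0.475, 0.123, 0.062], [0.498, 0.148, 0.065]] top mid [0.4645 0.1273 0.1897]
tip stopper_seat 0.66 [316.9 153.3] [[0.4693 0.1161 0.062 ]]
tip stopper_seat 0.49 [316.  153.9] [[0.468  0.1172 0.062 ]]
```

View pics/w2.png

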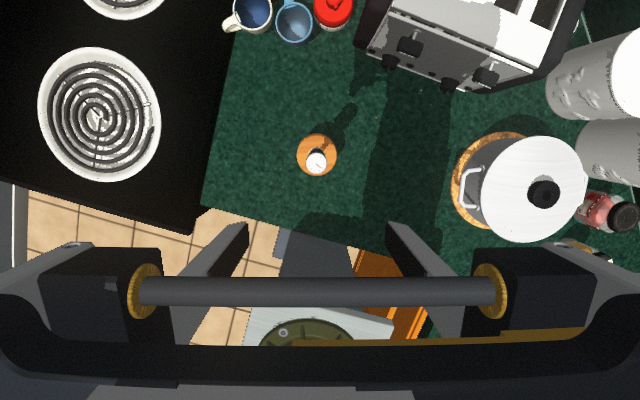

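View pics/w1.png

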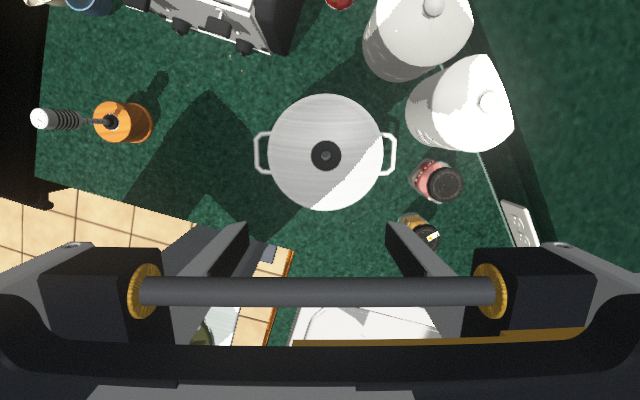

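The stand and thermometer show at (316,158). The pot hole shows at (327,156) in the earlier picture. Next I'll descend and grasp.

Emit:
move_arm --pt "1 0.4 0 0.4 0 0 0" --pt "1 0.7 0 1.0 0 0 0" --pt "1 0.7 0 1.8 0 0 0" --pt "1 0.7 0 2.5 0 0 0" --pt "1 0.7 0 3.1 0 0 0" --pt "1 0.7 0 3.6 0 0 0" --pt "1 0.7 0 3.9 0 0 0" --pt "1 0.7 0 4.05 0 0 0" --pt "1 0.7 0 4.05 0 0 0"

```text
time_s: 5.0
ee_pos: [0.4683, 0.1171, 0.1564]
eef_rot: [-3.141, 0.001, 0.286]
force: [-0.9, 0.1, 0.6]
grip_width: 0.094
grip_force: 0.0
```

Emit:
move_arm --pt "0.2 0 0 0 0 0 0" --pt "-0.2 0 0 0 0 0 0" --pt "-0.45 0 0 0 0 0 0" --pt "-0.6 0 0 0 0 0 0" --pt "-0.8 0 0 0 0 0 0" --pt "-0.8 0 0 0 0 0 0" --pt "-0.8 0 0 0 0 0 0" --grip_force 25

```text
time_s: 5.7
ee_pos: [0.4685, 0.1173, 0.157]
eef_rot: [3.142, -0.0, 0.287]
force: [0.7, 0.7, -0.3]
grip_width: 0.0413
grip_force: 0.0
```

```bash
python3 look.py w3 thermometer=.191
```

```text
5.7 [0.4685 0.1173 0.157 ] [ 3.1416e+00 -1.0000e-04  2.8680e-01] force [ 0.67  0.67 -0.33] 0.04127589258569665
[[-0.0, -0.973, -0.231, 0.066], [1.0, -0.0, -0.0, 0.001], [0.0, -0.231, 0.973, -0.165], [0.0, 0.0, 0.0, 1.0]]
tip thermometer 0.76 [313.2 196.5] [[0.5031 0.1284 0.191 ]]
cut thermometer 0.69 [314.5 243.8] 3074 [[0.401, 0.105, 0.0], [0.473, 0.119, 0.182], [0.479, 0.129, 0.192]] top mid [0.4777 0.1165 0.2199]
```

Emit:
move_arm --pt "-0.8 0 0 0 0 0 0" --pt "-0.8 0 0 0 0 0 0" --pt "-0.8 0 0 0 0 0 0" --pt "-0.8 0 0 0 0 0 0" --pt "-0.8 0 0 0 0 0 0"

```text
time_s: 6.35
ee_pos: [0.4684, 0.1173, 0.157]
eef_rot: [3.142, -0.0, 0.287]
force: [0.9, 1.0, -0.5]
grip_width: 0.0257
grip_force: 25.0
```

```bash
python3 look.py w4 thermometer=.191 | grep -v '\[\[-0'
```

```text
6.35 [0.4684 0.1173 0.157 ] [ 3.1416 -0.      0.2868] force [ 0.87  0.95 -0.46] 0.025712068511160514
tip thermometer 0.72 [318.  198.5] [[0.5028 0.1258 0.191 ]]
cut thermometer 0.92 [316.1 242.2] 2870 [[0.461, 0.106, 0.067], [0.473, 0.118, 0.184], [0.479, 0.128, 0.193]] top mid [0.4698 0.116  0.1902]
```

View pics/w4.png

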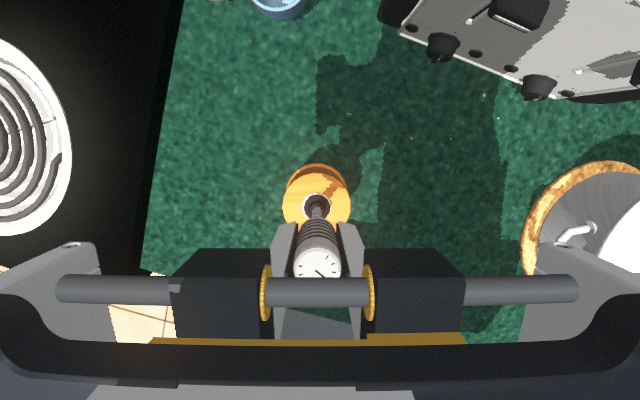

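The barrel is gripped: the dial sits at (317,262) between the fingers and the opening reads 25.7 mm. I'll lift it.

Emit:
move_arm --pt "-0.8 0 0 -0.15 0 0 0" --pt "-0.8 0 0 -0.4 0 0 0" --pt "-0.8 0 0 -0.8 0 0 0" --pt "-0.8 0 0 -1.2 0 0 0" --pt "-0.8 0 0 -1.6 0 0 0" --pt "-0.8 0 0 -2.0 0 0 0" --pt "-0.8 0 0 -2.4 0 0 0" --pt "-0.8 0 0 -2.7 0 0 0" --pt "-0.8 0 0 -2.8 0 0 0" --pt "-0.8 0 0 -2.8 0 0 0" --grip_force 35

```text
time_s: 7.5
ee_pos: [0.4685, 0.1173, 0.2977]
eef_rot: [3.141, -0.001, 0.287]
force: [0.8, -0.2, -3.2]
grip_width: 0.0255
grip_force: 35.0
```

```bash
python3 - <<'E'
from h import *
T=pose(); im,d=ctrl.camera('wrist'); print(T[:3,3].round(4),np.round(ctrl.get_obs()['force'],2))
Ti=np.linalg.inv(T)
def tl(P): return P@Ti[:3,:3].T+Ti[:3,3]
for t in('thermometer','stopper_seat'):
  for r in ctrl.cut_out('wrist',t)[:1]:
    P=tl(cloud('wrist',r['region'],d,T)); P=P[(abs(P[:,0])<.05)&(abs(P[:,1])<.03)&(P[:,2]<.2)]
    print(t,len(P),round(r['score'],2))
    for z in np.arange(-.045,.15,.01):
        q=P[abs(P[:,2]-z)<.005]
        if len(q)>5: print(round(z,3),len(q),np.percentile(q[:,:2],[3,50,97],axis=0).round(4).tolist())
for t,z in(('stem_end',.13),('stopper_seat',.095),('thermometer',.13),('probe_tip',.13)):
  for r in ctrl.tip_of('wrist',t)[:2]:
    o,dd=rays('wrist',r['point'],T); P=o+dd*((T[2,3]-z-o[2])/dd[:,2])[:,None]
    print(t,round(r['score'],2),np.round(r['point'],1),tl(P).round(4))
cv2.imwrite('pics/w5.png',cv2.resize(im[120:330,220:420],None,fx=2.8,fy=2.8)[:,:,::-1])
E
```

```text
[0.4685 0.1173 0.2977] [ 0.37 -0.14 -2.88]
thermometer 2941 0.6
-0.035 1373 [[-0.0058, -0.0104], [0.0018, 0.0011], [0.0099, 0.012]]
-0.025 302 [[0.0017, -0.0106], [0.0089, 0.0016], [0.0107, 0.0135]]
-0.015 247 [[0.0022, -0.0108], [0.0092, 0.0005], [0.0107, 0.013]]
-0.005 215 [[0.0019, -0.0108], [0.0091, 0.0011], [0.0109, 0.0127]]
0.005 158 [[0.0026, -0.0106], [0.0094, 0.0001], [0.0107, 0.0123]]
0.015 132 [[0.0031, -0.0108], [0.0092, 0.0011], [0.0108, 0.0119]]
0.055 28 [[-0.0007, -0.0031], [0.0011, 0.0003], [0.0018, 0.0038]]
0.065 29 [[-0.001, -0.0032], [0.0012, 0.0003], [0.0018, 0.0038]]
0.075 25 [[-0.0015, -0.0034], [0.0009, 0.0002], [0.0017, 0.0039]]
0.085 354 [[-0.0097, -0.0103], [0.0015, 0.0007], [0.0091, 0.0117]]
0.095 73 [[-0.0109, -0.0114], [0.0031, -0.0007], [0.0103, 0.0127]]
stopper_seat 414 0.61
0.085 346 [[-0.0096, -0.0103], [0.0015, 0.0012], [0.0091, 0.0117]]
0.095 68 [[-0.0109, -0.0114], [0.0031, -0.0003], [0.01, 0.0127]]
stopper_seat 0.57 [315.9 206.1] [[-0.0022  0.0001  0.095 ]]
thermometer 0.59 [315.9 199.2] [[-0.0035 -0.      0.13  ]]
probe_tip 0.66 [514.8 207.7] [[-0.0134  0.2265  0.13  ]]
```

View pics/w5.png

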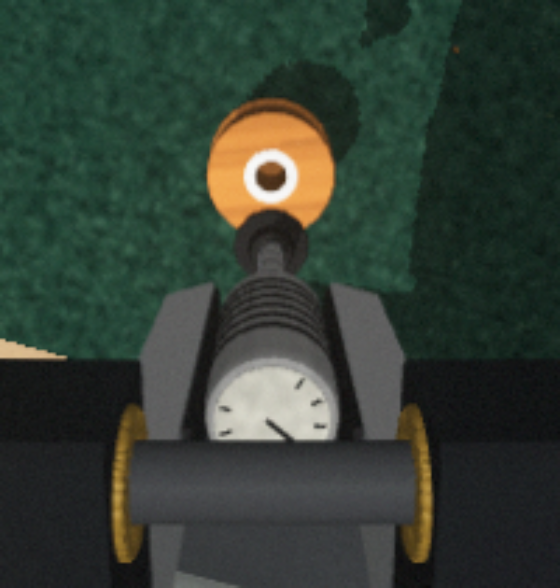

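The thermometer hangs straight and the stopper is below the barrel at about the centre, with no sign of tilt. I'll carry it near the pot and look again.

Emit:
move_arm --pt "-0.8 -0.1 0.3 0 0 0 0" --pt "-0.8 -0.3 1.0 0 0 0 0" --pt "-0.8 -0.5 1.8 0 0 0 0" --pt "-0.8 -0.75 2.7 0 0 0 0" --pt "-0.8 -1.0 3.6 0 0 0 0" --pt "-0.8 -1.25 4.5 0 0 0 0" --pt "-0.8 -1.5 5.4 0 0 0 0" --pt "-0.8 -1.7 6.1 0 0 0 0" --pt "-0.8 -1.9 6.7 0 0 0 0" --pt "-0.8 -2.0 7.1 0 0 0 0" --pt "-0.8 -2.0 7.1 0 0 0 0" --pt "-0.8 -2.0 7.1 0 0 0 0"

```text
time_s: 9.05
ee_pos: [0.4728, -0.2513, 0.2966]
eef_rot: [-3.141, 0.0, 0.286]
force: [-0.1, 1.7, -3.4]
grip_width: 0.0254
grip_force: 35.0
```

```bash
cat > fit.py <<'E'
import sys
from h import *
T=pose(); im,d=ctrl.camera('wrist'); o=ctrl.get_obs(); print(o['time_s'],T[:3,3].round(4),np.round(o['force'],2))
Ti=np.linalg.inv(T)
def tl(P): return P@Ti[:3,:3].T+Ti[:3,3]
for r in ctrl.tip_of('wrist','well_mouth')[:2]:
    print('mouth',round(r['score'],2),np.round(r['point'],1),'tool',tl(atz('wrist',r['point'],.1245,T)).round(4),atz('wrist',r['point'],.1245,T).round(4))
# knob disc from depth
v,u=np.mgrid[:400,:640]; P=cloud('wrist',np.ones((400,640),bool),d,T); Q=P[(abs(P[:,2]-.1245)<.004)&(np.hypot(P[:,0]-.515,P[:,1]+.24)<.035)]
t=tl(Q); print('knob n',len(Q),'tool box mid',((t.min(0)+t.max(0))/2).round(4),(np.ptp(t,axis=0)).round(4))
c=cv2.minEnclosingCircle(t[:,:2].astype(np.float32)); print('circle',np.round(c[0],4),c[1])
x0,y0=220,90
cv2.imwrite(f'pics/{sys.argv[1]}.png',cv2.resize(im[y0:y0+200,x0:x0+200],None,fx=2.8,fy=2.8)[:,:,::-1])
E
python3 fit.py f1
```

```text
9.1 [ 0.4728 -0.2513  0.2966] [-0.51  0.32 -2.84]
mouth 0.81 [319.  154.2] tool [[0.0427 0.0037 0.1721]] [[ 0.5147 -0.2426  0.1245]]
knob n 891 tool box mid [0.0444 0.0006 0.1724] [0.0421 0.0427 0.007 ]
circle [0.0443 0.0009] 0.022072695195674896
```

View pics/f1.png

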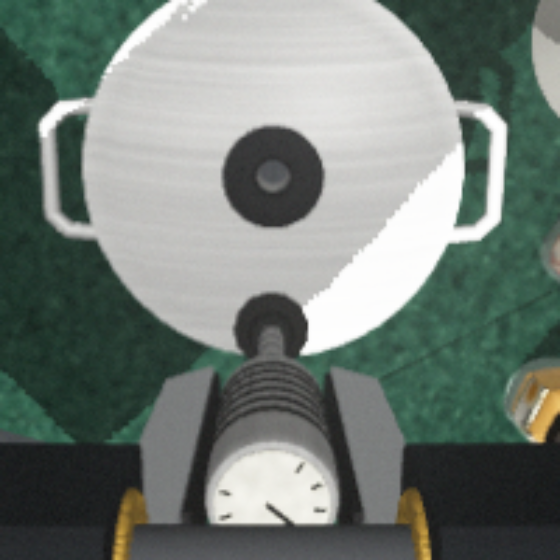

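The knob hole is at about (317,153), the stopper is straight behind it at (316,207), and both are clear. I'll align over the hole, go down to just above it, then enter slowly.

Emit:
move_arm --pt "-0.8 0.2 0 0 0 0 0" --pt "-0.8 0.5 0 0 0 0 0" --pt "-0.8 0.8 0.01 0 0 0 0" --pt "-0.8 0.925 0.012 0.1 0 0 0" --pt "-0.8 0.925 0.012 0.35 0 0 0" --pt "-0.8 0.925 0.012 0.6 0 0 0" --pt "-0.8 0.925 0.012 0.68 0 0 0" --pt "-0.8 0.925 0.012 0.68 0 0 0" --pt "-0.8 0.925 0.012 0.68 0 0 0"

```text
time_s: 10.05
ee_pos: [0.5174, -0.2392, 0.2633]
eef_rot: [3.141, -0.0, 0.286]
force: [0.0, 0.0, -1.9]
grip_width: 0.0257
grip_force: 35.0
```

```bash
python3 - <<'E'
from h import *
o=ctrl.get_obs(); print(o['time_s'],np.round(o['ee_pos'],4),np.round(o['force'],2))
im,d=ctrl.camera('scene'); 
a=cv2.resize(im[140:240,310:410],(400,400),interpolation=cv2.INTER_CUBIC)
T=pose(); im,d=ctrl.camera('wrist'); b=cv2.resize(im[130:250,260:380],(400,400))
cv2.imwrite('pics/g.png',np.hstack([a,b])[:,:,::-1])
E
```

```text
10.05 [ 0.5174 -0.2392  0.2633] [ 0.03  0.05 -1.9 ]
```

View pics/g.png

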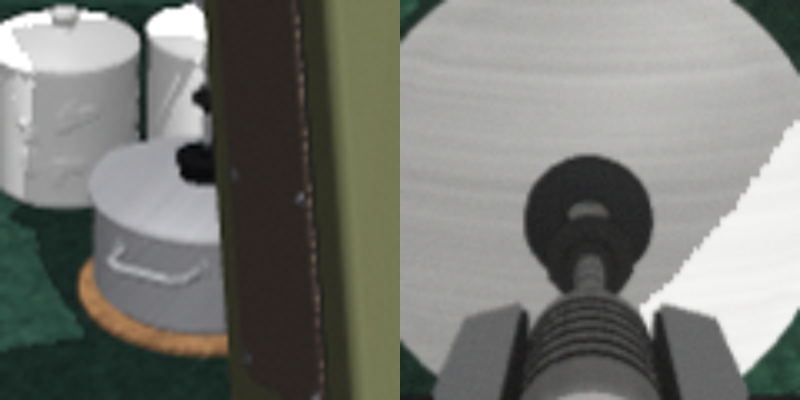

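In the wrist view the flange, at crop column 590, lines up with the knob at column 589, and the hole is partly visible above it. In the scene view the arm hides half the knob. I'll enter gently.

Emit:
move_arm --pt "-0.8 0 0 0.05 0 0 0" --pt "-0.8 0 0 0.1 0 0 0" --pt "-0.8 0 0 0.13 0 0 0" --pt "-0.8 0 0 0.13 0 0 0"

```text
time_s: 10.55
ee_pos: [0.5174, -0.2389, 0.2561]
eef_rot: [-3.141, 0.0, 0.287]
force: [-0.8, -0.3, -2.9]
grip_width: 0.0251
grip_force: 35.0
```

Emit:
move_arm --pt "-0.8 0 0 0.03 0 0 0" --pt "-0.8 0 0 0.06 0 0 0" --pt "-0.8 0 0 0.06 0 0 0"

```text
time_s: 10.85
ee_pos: [0.5174, -0.2389, 0.2532]
eef_rot: [-3.141, 0.0, 0.287]
force: [-0.1, -0.5, -2.2]
grip_width: 0.0254
grip_force: 35.0
```

Emit:
move_arm --pt "-0.8 0 0 0.08 0 0 0" --pt "-0.8 0 0 0.16 0 0 0" --pt "-0.8 0 0 0.24 0 0 0" --pt "-0.8 0 0 0.32 0 0 0" --pt "-0.8 0 0 0.4 0 0 0" --pt "-0.8 0 0 0.48 0 0 0" --pt "-0.8 0 0 0.48 0 0 0"

```text
time_s: 11.55
ee_pos: [0.5173, -0.2389, 0.2288]
eef_rot: [-3.141, 0.001, 0.287]
force: [-0.2, -0.0, -2.6]
grip_width: 0.0252
grip_force: 35.0
```

Emit:
move_arm --pt "-0.8 0 0 0.03 0 0 0" --pt "-0.8 0 0 0.06 0 0 0" --pt "-0.8 0 0 0.09 0 0 0" --pt "-0.8 0 0 0.12 0 0 0" --pt "-0.8 0 0 0.12 0 0 0"

```text
time_s: 12.05
ee_pos: [0.5174, -0.2389, 0.2232]
eef_rot: [-3.141, 0.0, 0.287]
force: [-0.1, -0.2, -2.2]
grip_width: 0.0253
grip_force: 35.0
```

Emit:
move_arm --pt "-0.8 0 0 0.02 0 0 0" --pt "-0.8 0 0 0.04 0 0 0" --pt "-0.8 0 0 0.06 0 0 0" --pt "-0.8 0 0 0.06 0 0 0" --pt "-0.8 0 0 0.06 0 0 0"

```text
time_s: 12.55
ee_pos: [0.5175, -0.239, 0.2204]
eef_rot: [-3.142, 0.0, 0.287]
force: [-0.1, 0.3, -2.7]
grip_width: 0.0253
grip_force: 35.0
```

Emit:
move_arm --pt "-0.8 0 0 0.02 0 0 0" --pt "-0.8 0 0 0.04 0 0 0" --pt "-0.8 0 0 0.06 0 0 0" --pt "-0.8 0 0 0.06 0 0 0" --pt "-0.8 0 0 0.06 0 0 0"

```text
time_s: 13.05
ee_pos: [0.5176, -0.239, 0.2176]
eef_rot: [3.141, -0.0, 0.287]
force: [0.5, 0.5, 2.0]
grip_width: 0.0257
grip_force: 35.0
```

The force jumped by about 4.5 N, so the stopper is seated and sliding. At least about 8 mm of free travel remains, so I'll push 5 mm and then go on in small checked steps.

Emit:
move_arm --pt "-0.8 0 0 0.02 0 0 0" --pt "-0.8 0 0 0.04 0 0 0" --pt "-0.8 0 0 0.06 0 0 0" --pt "-0.8 0 0 0.08 0 0 0" --pt "-0.8 0 0 0.1 0 0 0" --pt "-0.8 0 0 0.1 0 0 0" --pt "-0.8 0 0 0.1 0 0 0"

```text
time_s: 13.75
ee_pos: [0.5174, -0.239, 0.2122]
eef_rot: [-3.141, 0.0, 0.287]
force: [-0.3, -0.3, -0.7]
grip_width: 0.0254
grip_force: 35.0
```

```bash
cat > f.py <<'E'
from h import *
F=[];Q=[]
for i in range(5):
    o=ctrl.get_obs(); F.append(o['force']); Q.append(o['ee_pos'])
    if i<4: ctrl.camera('wrist')
print(o['time_s'],np.mean(F,0).round(2),np.std(F,0).round(2),np.mean(Q,0).round(4))
E
python3 f.py
```

```text
13.95 [ 0.35 -0.46 -1.66] [0.58 0.23 0.94] [ 0.5174 -0.239   0.2122]
```

```bash
python3 f.py; python3 - <<'E'
from h import *
T=pose(); im,d=ctrl.camera('wrist'); Ti=np.linalg.inv(T)
r=ctrl.cut_out('wrist','thermometer')[0]
P=cloud('wrist',r['region'],d,T)@Ti[:3,:3].T+Ti[:3,3]
P=P[(abs(P[:,0])<.03)&(abs(P[:,1])<.03)]
for z in np.arange(-.05,.14,.01):
    q=P[abs(P[:,2]-z)<.005]
    if len(q)>5: print(round(z,3),len(q),np.percentile(q[:,:2],[3,50,97],axis=0).round(4).tolist())
q=P[(P[:,2]>.03)]; print(np.percentile(q[:,2],[5,50,95]))
top=P[P[:,2]<-.02]; print('dial z',np.median(top[top[:,2]<np.percentile(top[:,2],50),2]))
cv2.imwrite('pics/s.png',cv2.resize(im[150:330,230:410],None,fx=3,fy=3)[:,:,::-1])
E
```

```text
14.15 [ 0.52 -0.09 -2.22] [0.23 0.46 0.24] [ 0.5174 -0.2389  0.2122]
-0.04 286 [[-0.0057, -0.0088], [0.0005, 0.0008], [0.0079, 0.0109]]
-0.03 1240 [[-0.006, -0.0106], [0.0034, 0.0005], [0.0104, 0.0121]]
-0.02 262 [[0.0025, -0.0105], [0.0091, 0.0011], [0.0107, 0.0123]]
-0.01 232 [[0.0025, -0.0108], [0.0092, 0.0008], [0.0108, 0.0122]]
0.0 193 [[0.002, -0.0107], [0.0093, 0.0005], [0.0108, 0.0131]]
0.01 142 [[0.0032, -0.0107], [0.0093, 0.0008], [0.0108, 0.0118]]
0.02 56 [[0.003, -0.0104], [0.0092, 0.0008], [0.0105, 0.0118]]
0.05 13 [[0.0002, -0.0019], [0.0014, 0.0011], [0.0018, 0.0033]]
0.06 30 [[-0.0012, -0.0031], [0.001, 0.0003], [0.002, 0.0038]]
0.07 39 [[-0.0041, -0.0042], [0.001, 0.0003], [0.0033, 0.0048]]
0.08 395 [[-0.0087, -0.0103], [0.0022, 0.0002], [0.0096, 0.0114]]
0.09 16 [[-0.0149, -0.0116], [0.0079, -0.0045], [0.01, 0.0107]]
[0.05878285 0.0814711  0.08435529]
dial z -0.03481003540971894
```

View pics/s.png

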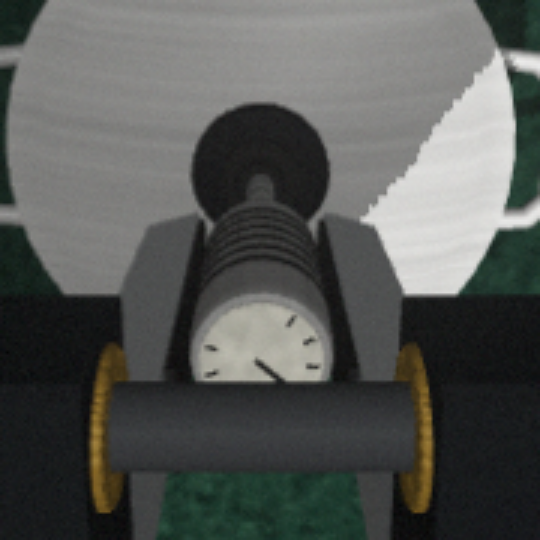

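The stopper's flange sits on the knob and has slid about 6 mm up the stem, and the dial hasn't shifted in the grip. At rest the stopper's drag fades, so the baseline is about −2.2 N. I'll go on in 2 mm steps with averaged readings.

```bash
sed -i "s/print(o\['time_s'\].*/F=np.array(F); print(round(float(o['time_s']),2),'Fz',F[:,2].round(2),'mean last3',F[2:,2].mean().round(2),'z',np.mean(Q,0)[2].round(4),'tau',np.round(o['tau'][1:3],2))/" f.py
```

Emit:
move_arm --pt "-0.8 0 0 0.02 0 0 0" --pt "-0.8 0 0 0.04 0 0 0" --pt "-0.8 0 0 0.04 0 0 0" --pt "-0.8 0 0 0.04 0 0 0"

```text
time_s: 14.65
ee_pos: [0.5175, -0.2389, 0.2105]
eef_rot: [-3.142, 0.0, 0.287]
force: [-0.8, 1.1, 0.9]
grip_width: 0.0255
grip_force: 35.0
```

```bash
python3 f.py
```

```text
14.85 Fz [0.94 1.35 0.96 2.28 0.89] mean last3 1.37 z 0.2105 tau [-55.5  -35.43]
```

Now +1.4 N at rest, so the drag (about 3.6 N) persists when the approach ends without overshoot. That gives a sliding baseline of about +1.4. The tip will add 0.6–1.5 N and then rise steeply.

Emit:
move_arm --pt "-0.8 0 0 0.01 0 0 0" --pt "-0.8 0 0 0.02 0 0 0" --pt "-0.8 0 0 0.03 0 0 0" --pt "-0.8 0 0 0.03 0 0 0"

```text
time_s: 15.25
ee_pos: [0.5175, -0.2389, 0.2089]
eef_rot: [-3.142, 0.0, 0.287]
force: [-1.1, 0.5, 1.2]
grip_width: 0.0255
grip_force: 35.0
```

```bash
python3 f.py
```

```text
15.45 Fz [1.16 0.55 0.81 0.49 1.78] mean last3 1.03 z 0.2088 tau [-56.02 -35.69]
```

Emit:
move_arm --pt "-0.8 0 0 0.015 0 0 0" --pt "-0.8 0 0 0.03 0 0 0" --pt "-0.8 0 0 0.04 0 0 0" --pt "-0.8 0 0 0.04 0 0 0"

```text
time_s: 15.85
ee_pos: [0.5175, -0.2389, 0.2068]
eef_rot: [-3.142, 0.0, 0.287]
force: [-1.9, 1.0, 0.2]
grip_width: 0.0256
grip_force: 35.0
```

```bash
python3 f.py
```

```text
16.05 Fz [ 0.18 -0.19  0.13  1.08 -0.03] mean last3 0.39 z 0.2068 tau [-56.19 -35.77]
```

Emit:
move_arm --pt "-0.8 0 0 0.015 0 0 0" --pt "-0.8 0 0 0.03 0 0 0" --pt "-0.8 0 0 0.04 0 0 0" --pt "-0.8 0 0 0.04 0 0 0"

```text
time_s: 16.45
ee_pos: [0.5175, -0.2389, 0.2048]
eef_rot: [-3.141, 0.0, 0.287]
force: [-0.4, 1.7, 0.7]
grip_width: 0.0255
grip_force: 35.0
```

```bash
python3 f.py
```

```text
16.65 Fz [ 0.71  0.41  1.11  0.24 -0.03] mean last3 0.44 z 0.2049 tau [-56.18 -35.74]
```

Emit:
move_arm --pt "-0.8 0 0 0.015 0 0 0" --pt "-0.8 0 0 0.03 0 0 0" --pt "-0.8 0 0 0.04 0 0 0" --pt "-0.8 0 0 0.04 0 0 0"

```text
time_s: 17.05
ee_pos: [0.5175, -0.239, 0.2029]
eef_rot: [-3.142, 0.0, 0.287]
force: [-1.2, 1.9, 0.3]
grip_width: 0.025
grip_force: 35.0
```

```bash
python3 f.py
```

```text
17.25 Fz [0.26 0.97 0.92 0.66 0.17] mean last3 0.58 z 0.2028 tau [-56.25 -35.75]
```

Emit:
move_arm --pt "-0.8 0 0 0.015 0 0 0" --pt "-0.8 0 0 0.03 0 0 0" --pt "-0.8 0 0 0.04 0 0 0" --pt "-0.8 0 0 0.04 0 0 0"

```text
time_s: 17.65
ee_pos: [0.5175, -0.2389, 0.2009]
eef_rot: [-3.141, 0.0, 0.287]
force: [-2.1, 1.3, -0.2]
grip_width: 0.0251
grip_force: 35.0
```

```bash
python3 f.py
```

```text
17.85 Fz [-0.15  1.6   0.71 -0.11 -0.09] mean last3 0.17 z 0.2009 tau [-56.3  -35.74]
```

Emit:
move_arm --pt "-0.8 0 0 0.015 0 0 0" --pt "-0.8 0 0 0.03 0 0 0" --pt "-0.8 0 0 0.04 0 0 0" --pt "-0.8 0 0 0.04 0 0 0"

```text
time_s: 18.25
ee_pos: [0.5175, -0.2389, 0.1988]
eef_rot: [-3.141, 0.0, 0.287]
force: [-0.7, 2.3, 0.6]
grip_width: 0.0255
grip_force: 35.0
```

```bash
python3 f.py
```

```text
18.45 Fz [ 0.57  0.76  0.53 -0.3  -0.32] mean last3 -0.03 z 0.1989 tau [-56.35 -35.74]
```

Emit:
move_arm --pt "-0.8 0 0 0.015 0 0 0" --pt "-0.8 0 0 0.03 0 0 0" --pt "-0.8 0 0 0.04 0 0 0" --pt "-0.8 0 0 0.04 0 0 0"

```text
time_s: 18.85
ee_pos: [0.5175, -0.239, 0.1969]
eef_rot: [-3.142, 0.0, 0.287]
force: [-1.7, 1.3, 0.7]
grip_width: 0.0256
grip_force: 35.0
```

```bash
python3 f.py
```

```text
19.05 Fz [ 0.68  0.28  0.19  0.78 -0.3 ] mean last3 0.23 z 0.1968 tau [-56.46 -35.68]
```

Emit:
move_arm --pt "-0.8 0 0 0.015 0 0 0" --pt "-0.8 0 0 0.03 0 0 0" --pt "-0.8 0 0 0.04 0 0 0" --pt "-0.8 0 0 0.04 0 0 0"

```text
time_s: 19.45
ee_pos: [0.5175, -0.239, 0.1949]
eef_rot: [-3.142, 0.0, 0.287]
force: [-1.0, 2.2, 1.7]
grip_width: 0.0254
grip_force: 35.0
```

```bash
python3 f.py
```

```text
19.65 Fz [ 1.68  1.14  0.41 -0.06  0.23] mean last3 0.19 z 0.1949 tau [-56.41 -35.59]
```

Emit:
move_arm --pt "-0.8 0 0 0.01 0 0 0" --pt "-0.8 0 0 0.02 0 0 0" --pt "-0.8 0 0 0.03 0 0 0" --pt "-0.8 0 0 0.03 0 0 0"

```text
time_s: 20.05
ee_pos: [0.5175, -0.239, 0.1935]
eef_rot: [3.141, -0.0, 0.287]
force: [-2.4, 1.4, 2.7]
grip_width: 0.025
grip_force: 35.0
```

```bash
python3 f.py
```

```text
20.25 Fz [2.67 2.83 2.93 3.   2.08] mean last3 2.67 z 0.1935 tau [-55.33 -34.94]
```

The force jumped to +2.7 N, which is probably tip contact. I'll confirm with a 0.5 mm step.

Emit:
move_arm --pt "-0.8 0 0 0.005 0 0 0" --pt "-0.8 0 0 0.01 0 0 0" --pt "-0.8 0 0 0.01 0 0 0"

```text
time_s: 20.55
ee_pos: [0.5175, -0.239, 0.1929]
eef_rot: [3.142, -0.0, 0.287]
force: [-2.0, 1.7, 3.4]
grip_width: 0.0253
grip_force: 35.0
```

```bash
python3 f.py
```

```text
20.75 Fz [3.36 1.67 3.02 2.68 3.38] mean last3 3.03 z 0.1929 tau [-55.12 -34.77]
```

Emit:
move_arm --pt "-0.8 0 0 0.005 0 0 0" --pt "-0.8 0 0 0.01 0 0 0" --pt "-0.8 0 0 0.015 0 0 0" --pt "-0.8 0 0 0.015 0 0 0"

```text
time_s: 21.15
ee_pos: [0.5175, -0.239, 0.1922]
eef_rot: [-3.142, 0.0, 0.287]
force: [-1.5, 1.4, 2.1]
grip_width: 0.0255
grip_force: 35.0
```

```bash
python3 f.py
```

```text
21.35 Fz [2.07 3.44 2.67 2.15 3.21] mean last3 2.68 z 0.1922 tau [-55.15 -34.71]
```

Emit:
move_arm --pt "-0.8 0 0 0.005 0 0 0" --pt "-0.8 0 0 0.01 0 0 0" --pt "-0.8 0 0 0.015 0 0 0" --pt "-0.8 0 0 0.015 0 0 0"

```text
time_s: 21.75
ee_pos: [0.5175, -0.239, 0.1915]
eef_rot: [3.141, -0.0, 0.287]
force: [-1.5, 1.9, 4.7]
grip_width: 0.0253
grip_force: 35.0
```

```bash
python3 f.py
```

```text
21.95 Fz [4.7  4.59 5.33 5.02 5.82] mean last3 5.39 z 0.1916 tau [-53.97 -33.94]
```

The force rose steeply to about 5.4 N after some 2.5–3 mm of spring travel, so the tip is on the bottom. I'll let go.

Emit:
move_arm --pt "-0.4 0 0 0 0 0 0" --pt "-0.2 0 0 0 0 0 0" --pt "0 0 0 0 0 0 0" --pt "0.2 0 0 0 0 0 0" --pt "0.2 0 0 0 0 0 0" --pt "0.2 0 0 0 0 0 0"

```text
time_s: 22.55
ee_pos: [0.5175, -0.239, 0.1914]
eef_rot: [3.142, 0.0, 0.287]
force: [-0.1, -0.1, -0.7]
grip_width: 0.0562
grip_force: 0.0
```

Emit:
move_arm --pt "0.2 0 0 -0.1 0 0 0" --pt "0.2 0 0 -0.4 0 0 0" --pt "0.2 0 0 -0.8 0 0 0" --pt "0.2 0 0 -1.3 0 0 0" --pt "0.2 0 0 -1.8 0 0 0" --pt "0.2 -0.3 0 -2.3 0 0 0" --pt "0.2 -0.6 0 -2.6 0 0 0" --pt "0.2 -0.6 0 -2.6 0 0 0" --pt "0.2 -0.6 0 -2.6 0 0 0"

```text
time_s: 23.45
ee_pos: [0.4888, -0.2474, 0.3212]
eef_rot: [3.142, -0.0, 0.286]
force: [0.2, 0.6, -0.5]
grip_width: 0.0566
grip_force: 0.0
```

```bash
python3 - <<'E'
from h import *
T=pose(); im,d=ctrl.camera('wrist'); o=ctrl.get_obs(); print(o['time_s'],o['ee_pos'],o['grip_width'],np.round(o['force'],2))
r=ctrl.cut_out('wrist','thermometer')[0]; P=cloud('wrist',r['region'],d,T)
for z in np.arange(.13,.24,.01):
    q=P[abs(P[:,2]-z)<.005]
    if len(q)>5: print(round(z,3),len(q),np.percentile(q,[3,50,97],axis=0).round(4).tolist())
cv2.imwrite('pics/end.png',im[:,:,::-1])
E
```

```text
23.5 [ 0.48891403 -0.24723935  0.3204999 ] 0.0562300772062141 [ 0.74 -0.33 -0.33]
0.13 46 [[0.5177, -0.2485, 0.127], [0.5253, -0.2365, 0.1299], [0.5279, -0.228, 0.1312]]
0.18 13 [[0.5188, -0.2451, 0.1766], [0.5274, -0.2349, 0.1808], [0.5288, -0.228, 0.1814]]
0.19 17 [[0.5221, -0.2468, 0.1868], [0.5279, -0.2371, 0.1929], [0.5289, -0.2294, 0.1945]]
0.2 14 [[0.5197, -0.2466, 0.1969], [0.5276, -0.2366, 0.1997], [0.5289, -0.2284, 0.2048]]
0.21 21 [[0.518, -0.25, 0.2051], [0.5268, -0.238, 0.21], [0.5289, -0.2281, 0.2123]]
0.22 81 [[0.5044, -0.2521, 0.2153], [0.523, -0.239, 0.2242], [0.5287, -0.2286, 0.225]]
0.23 498 [[0.5056, -0.2515, 0.2251], [0.516, -0.2408, 0.2261], [0.5266, -0.2303, 0.2273]]
```

View pics/end.png

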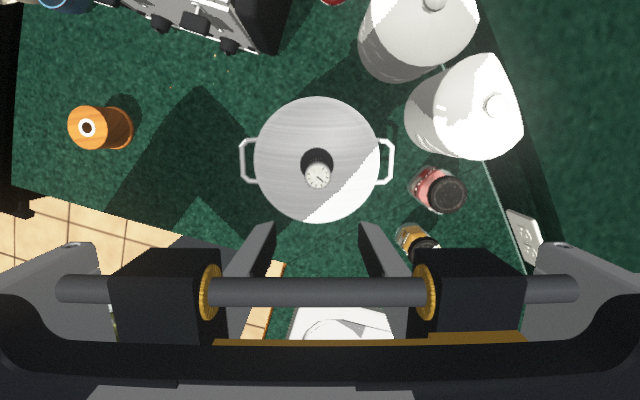

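The thermometer stands upright in the lid, with its dial at (317,176). Its top is at 226 mm as expected, the barrel's front edge is vertical, and the gripper is clear.

```bash
python3 -c "
from station import ctrl
print(ctrl.hand_in())"
```

```text
the job is handed in; nothing more can be done
None
```

I moved the thermometer from its stand into the milk pot's well, with the stopper seated, the tip pressed on the bottom, the stem upright and the gripper clear, and handed the job in at about 23.5 s; the judge returned no verdict.

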